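# Take the lift-off lid from the copper tin and park it in the letter rack

## Robot

A 6-joint arm with a two-finger parallel gripper is mounted at the origin on the work surface. World frame = base frame: x ahead of the robot, y to its left, z up, the work surface at z = 0. Lengths are in m, angles in rad, forces in N, time in s.
With the tool pointing down it reaches from about 0.425 to 0.95 m from the base axis. Payload 3.5 kg.
Tool frame: the origin (TCP) lies midway between the tips of the shut fingers; the grasp point (between the pads) lies 19 mm behind it; z points along the fingers, y is the line along which they close (so a half turn about z gives the same grasp; the last joint's range is limited). The gripper opens to 85 mm and grips with 20 to 120 N. Pads are 22 mm wide; open, the fingers measure 114 mm over their backs; the gripper's body (76 mm by 85 mm) begins 54 mm behind the grasp point. The pads swing forward as they close: fully open they stand 13 mm farther back than shut.
Start: joints at [-0.15, 0.286, 1.577, -0, 1.279, -0.15], TCP at [0.675, 0, 0.231] pointing down, gripper open.
Joint ranges: [-2.77, 2.77], [-0.9, 2.22], [0.21, 2.48], [-1.53, 4.67], [0.24, 2.81], [-2.84, 2.84]. Speed limits (rad/s): [2.79, 2.79, 3.14, 3.14, 3.14, 3.14].

## Interface

Orientations are given as a unit quaternion [x, y, z, w].
In Python, from plant import * gives the robot as it stands.
- The arm moves only by the tool move_arm, never from a script. Its argument "moves" is a list of rows, each a list of 3 entries, a list of its own where there are three numbers: the opening, from 0 (shut) to 1 (fully open), then the shift along the tool's x, y, z in m, then the turn, a rotation vector about the tool's x, y, z in rad. A call has exactly 10 rows; each row shifts and turns the commanded pose from where the row before left it, along the tool's axes as they then stand; what a row does not reach is not made up. A row lasts 1/12 s, in which the tool goes at most 41.7 mm and 7.16 degrees, less where a joint would pass 70% of its speed; a pose out of reach is approached as far as the arm can. A call is refused whole if a number of a shift passes 0.0417 or a number of a turn 0.125, either way. A call with a gripper value outside its range is refused whole. The fingers move at their own pace and stop on an object; "grip_force" is the grip in N (left out, the last holds). Time passes only in rows, so rows that do not move let the fingers close, or fill a call up. It gives the time, the measured TCP pose, the force, the opening and the grip force at its end, in the units of the state.
- get_state(): the state, without advancing time (a new reading comes with each control period).
- read_camera(name): name is "scene" or "side" or "wrist"; returns the picture (384x512x3 uint8, red, green, blue); there is no depth.
- camera_params(name): a dict with "fx", "fy", "cx", "cy" (pixels), "k1" (the pictures are not rectified: a ray, as slopes to the right and down, at radius r is drawn at 1 + k1 r^2 times it, then the intrinsics apply), "rvec" (rotation vector, rad) and "tvec" (3), from world to camera coordinates, as OpenCV has them; the wrist camera has in their place "tool_from_camera" (4x4, takes a point from camera to tool coordinates, whose origin is the TCP and whose axes are the flange's). Camera axes: x right, y down, z forward; pixel columns grow to the right and rows downward; lengths in m; the calibration is good to about 2 mm. A picture is of the moment at which its call begins: read the wrist's pose just before it. camera_params takes no time and is no camera call.
- sign_off(): hands the job in; it is judged then, once.
The state is a dict: "time": time; "qpos": joint angles; "dq": joint speeds; "joint_efforts": joint torques, N m; "eef_pos": TCP position; "tcp_rot": TCP orientation; "contact_force": force on the tool from outside, world axes, zero at the start; "wrist_torque": the same for the moment, N m; "opening": opening from 0.0 (shut) to 1.0 (fully open); "finger_force": force on a finger pad.
Only numpy, scipy, OpenCV 4.12 (cv2) and the standard library are available. Lean on these libraries where they do the work, as an engineer would, in place of code of your own. Each camera call takes 0.05 s, during which the arm holds its last target. There are 200 camera calls.

## Task

Take the lid right off the copper tin so it can stand open: raise the lid by its bamboo handle until it is upright on its hinges, lift it straight up off the hinge pins, and stand it on its hinge edge, handle uppermost, fully down and midway along the empty front slot of the bamboo letter rack. Treat the hinges and the rack gently (no wrenching, slamming or dropping), and leave the horse, tumbler, candle jar and clamped acrylic block where they are.

Things in the scene. Friction and masses are not known exactly. Their poses are not given: they have to be found in the camera images.
- tin: Copper-coloured aluminium tin, fixed: open box 110 (x) by 150 (y) by 70 mm high, walls 4 mm, kindling in the bottom. Origin: centre of its underside; z up; its x axis points from the front (handle side) to the back (hinge side).
- tin_pins (a point): Midpoint of the tin's hinge axis (tin frame: 70, 0, 73 mm), 15 mm behind the back wall. Two steel pins, 8 mm diameter, lie along tin y on this axis, centred 45 mm to either side, each between lugs 24 mm apart. Back-stop horns on the lugs, 6 mm behind the axis, rise 25 mm above it: a lid 0.1 to 0.2 rad past vertical leans on them and stays; let go short of vertical it falls shut.
- lid: The lid, a loose body of 0.2 to 0.4 kg (no joint): copper panel 113 by 154 by 6 mm. Origin: centre of the panel's underside. Closed, it lies on the tin's rim, axes parallel to the tin's: x to the hinge edge, z up. Panel spans x -58 to 55, y -77 to 77, z 0 to 6 mm; a 6 mm deep rim below sits inside the tin's walls with 3 mm play. Upright on the pins, its x points straight down, z to the tin's back.
- lid_handle (a point): Centre of the handle (lid frame: -94, 0, 3 mm): round bamboo grip, 14 mm diameter, 76 mm long, parallel to the hinge, 36 mm in front of the panel's edge on two 8 mm rods 90 mm apart. Fingers fit round it from above, one in the 29 mm gap between grip and panel. It is 164 mm from the hinge axis and turns freely about its own axis, so the lid swings while held and hangs plumb from it.
- lid_hinge (a point): Midpoint of the hinge axis in the lid (lid frame: 70, 0, 3 mm); on tin_pins while the lid is on its pins. Two hooks, 18 mm wide and 18.4 mm thick, sit over the pins; their 10.4 mm slots open along lid +x, so they leave the pins upwards only when the lid is upright. Hook tips reach 7 mm beyond this point: the lid stands on them. Play on the pins about 1 mm, sideways 3 mm.
- rack: Bamboo letter rack, fixed: base 100 (x) by 210 (y) by 10 mm, three upright panels 6 mm thick and 200 mm long. Origin: centre of its underside; z up; y along the slots. Panel tops, front (-x) to back: 72, 82 and 87 mm high. The back slot holds letters up to 100 mm high; the front slot is empty.
- rack_slot (a point): Middle of the floor of the rack's empty front slot (rack frame: -27, 0, 10 mm). The slot is 30 mm wide in x, open above and at both ends in y; its walls are the front and middle panels. Either face of the lid may look to the front.
- horse: White porcelain horse on a plinth 115 by 50 mm, 140 mm tall. Origin: centre of its underside. Leave alone.
- tumbler: Frosted glass tumbler, 76 mm diameter, 92 mm tall. Origin: centre of its underside. Leave alone.
- candle_jar: Amber glass candle jar with a cork lid, 68 mm diameter, 85 mm tall. Origin: centre of its underside. Leave alone.
- clamp: Small spring-loaded bamboo clamp holding a clear acrylic block upright, 148 (y) by 20 (x) mm, 115 mm tall in all. Origin: centre of its underside. Leave alone.

How it is judged:
On the way, in this order (a step that is already met when the one before it is completed fails the run):
1. the lid stands upright (within about 15 degrees short of vertical) with its hooks still on the hinge pins (angle between lid's own z axis and vertical above 1.31 rad and distance between lid_hinge and tin_pins below 0.01 m and height (world z) of lid_handle above 0.2 m), for 0.2 s.
2. the lid has been lifted upwards off the pins, hook edge down (z of lid_hinge in the frame of tin_pins above 0.014 m and horizontal distance between lid_hinge and tin_pins below 0.04 m and angle between lid's own z axis and vertical above 1.2 rad), for 0.1 s.
At the end, for the whole second after the job is handed in: The lid stands at rest in the rack's front slot, hook edge down on the slot's floor (hinge point under 24 mm above the mantel), handle uppermost, leaning less than 0.4 rad, its middle within 30 mm of the middle of the slot's length. The lid's speed is under 0.03 m/s and 0.25 rad/s (z of lid_hinge in the frame of rack below 0.024 m and x of lid_hinge in the frame of rack_slot between -0.016 and 0.016 m and y of lid_hinge in the frame of rack_slot between -0.03 and 0.03 m and z of lid_handle in the frame of rack_slot above 0.15 m and angle between the x axis of lid and the z axis of rack, either way round below 0.4 rad and linear speed of lid below 0.03 m/s and angular speed of lid below 0.25 rad/s); the robot touches nothing.
It fails at once if the hinges wrenched (more than 45 N between lid and tin) or the lid let fall or flung on them (faster than 0.5 m/s while touching the tin) (contact force between lid and tin above 45 N or (contact force between lid and tin above 0.5 N and linear speed of lid above 0.5 m/s)).
It fails at once if the lid rammed into the rack (more than 45 N between them) or dropped into it (faster than 0.5 m/s with its hook edge down between the slot's walls) (contact force between lid and rack above 45 N or (horizontal distance between lid_hinge and rack_slot below 0.04 m and z of lid_hinge in the frame of rack below 0.08 m and linear speed of lid above 0.5 m/s)).
It fails at once if an ornament disturbed (moved over 20 mm or tipped) (distance of any of horse, tumbler, candle_jar, clamp from where it was at the start of the episode above 0.02 m or angle between any of horse, tumbler, candle_jar, clamp's own z axis and vertical above 0.3 rad).
It also fails if it takes over 58 s, if anything falls off the work surface, if the arm or the gripper's body presses on something with over 40 N, if the wrist force passes 120 N, or if a joint passes its speed limit or range.

## Working session

There is one attempt and no reset: what is moved stays moved. The work goes in short steps, Python scripts to look and compute and a tool call to move; the robot and the scene stay as the last step left them, time stands still between calls to the robot, and variables do not carry over. Pictures are saved under pics/ and viewed, at most 10 in all, crops included, and the job is handed in when it is done.

Besides the shell and the picture viewer there is one more tool, called after "Request:" by a JSON object that holds its "method" and its "body", one argument or row to a line. move_arm: Moves the arm, as the interface text tells. Its arguments: {"type":"object","properties":{"moves":{"type":"array"},"grip_force":{"type":"number"}},"required":["moves"]}

```bash
ls; mkdir -p pics; python3 - <<'E'
from plant import *
import cv2
s=get_state(); print({k:s[k] for k in('time','eef_pos','tcp_rot','opening')})
for n in('scene','side','wrist'):
    cv2.imwrite(f'pics/{n}0.png',cv2.resize(read_camera(n)[:,:,::-1],(800,600),interpolation=cv2.INTER_CUBIC)); print(n,camera_params(n))
E
```

```text
pics
{'time': 0.0, 'eef_pos': array([6.74323705e-01, 1.31764216e-04, 2.29914450e-01]), 'tcp_rot': array([ 0.70710548,  0.70710704, -0.00071579, -0.0009806 ]), 'opening': 0.9996596487475352}
scene {'fx': 390.8543412975988, 'fy': 390.8543412975988, 'cx': 250.69138165554295, 'cy': 192.78618660102092, 'k1': 0.03260914595255623, 'rvec': array([ 0.81951181,  2.71685003, -0.87938251]), 'tvec': array([ 0.49476194, -0.2391474 ,  1.28687602])}
side {'fx': 478.0750425623509, 'fy': 478.0750425623509, 'cx': 258.42675641581076, 'cy': 190.86660026334468, 'k1': -0.19050359857276553, 'rvec': array([ 2.25520993, -0.52619756,  0.2252867 ]), 'tvec': array([-0.53858688,  0.23217933,  1.35021464])}
wrist {'fx': 323.2841859292504, 'fy': 323.2841859292504, 'cx': 258.12384493927556, 'cy': 188.83075235345842, 'k1': -0.0358361088669954, 'tool_from_camera': array([[-9.90240040e-04, -9.60784359e-01, -2.77294852e-01,
         7.05746891e-02],
       [ 9.99999490e-01, -8.96980266e-04, -4.63170970e-04,
         8.53129109e-04],
       [ 1.96279414e-04, -2.77295169e-01,  9.60784758e-01,
        -1.42357565e-01],
       [ 0.00000000e+00,  0.00000000e+00,  0.00000000e+00,
         1.00000000e+00]])}
```

View pics/scene0.png

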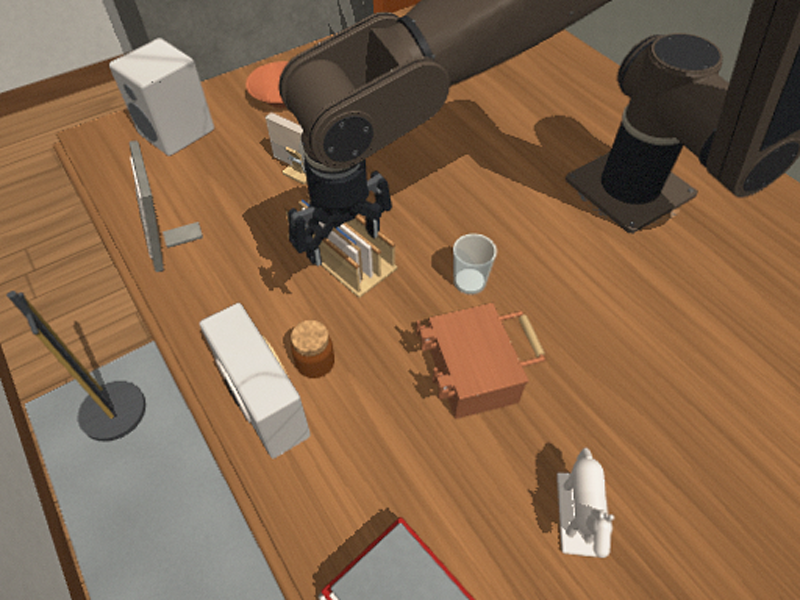

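View pics/side0.png

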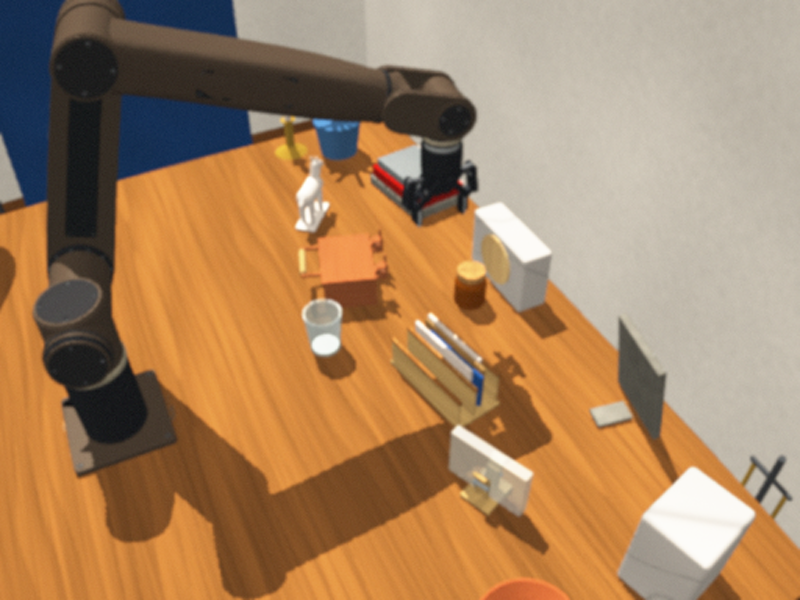

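View pics/wrist0.png

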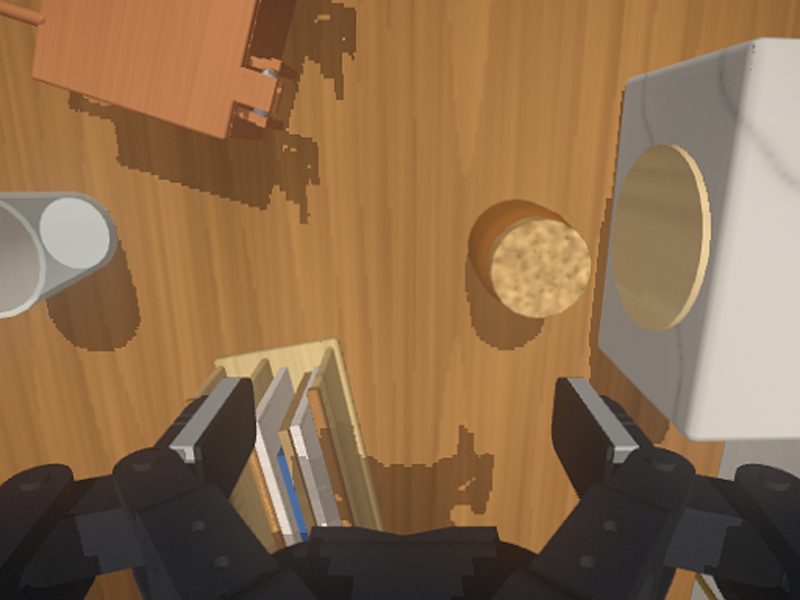

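Lid is closed, with the hinge towards +x. In the scene picture the tin's lid centre is near (478,352) and the grip near (532,338). In the side picture the grip spans (301,249)-(305,273), and the rack's front slot runs from about (398,347) to (462,410). In the wrist picture the rack's near corner is at about (218,362). I'll get coarse positions from these, then take a closer wrist view.

```bash
cat > h.py <<'E'
from plant import *
import numpy as np, cv2
from scipy.spatial.transform import Rotation as R
def cam(name,st=None):
    p=camera_params(name); K=np.array([[p['fx'],0,p['cx']],[0,p['fy'],p['cy']],[0,0,1]])
    if name=='wrist':
        T=np.eye(4); T[:3,:3]=R.from_quat(st['tcp_rot']).as_matrix(); T[:3,3]=st['eef_pos']
        W=T@p['tool_from_camera']; Rm=W[:3,:3].T; t=-Rm@W[:3,3]
    else: Rm=R.from_rotvec(p['rvec']).as_matrix(); t=p['tvec']
    return K,np.array([p['k1'],0,0,0.]),Rm,t
def onz(c,uv,z,s=0.64):
    K,d,Rm,t=c; uv=np.atleast_2d(uv).astype(float)*s
    n=cv2.undistortPoints(uv[:,None],K,d)[:,0]; r=np.c_[n,np.ones(len(n))]@Rm; o=-Rm.T@t
    z=np.broadcast_to(z,len(r)); return o+r*((z-o[2])/r[:,2])[:,None]
def proj(c,X):
    K,d,Rm,t=c; return cv2.projectPoints(np.atleast_2d(X).astype(float),cv2.Rodrigues(Rm)[0],t,K,d)[0][:,0]
E
python3 - <<'E'
from h import *
np.set_printoptions(precision=3,suppress=True)
s=get_state(); sc,si,w=cam('scene'),cam('side'),cam('wrist',s)
print('grip',onz(sc,[532,338],.075),onz(si,[[301,249],[305,273]],.08))
print('lid corners scene',onz(sc,[[432,318],[490,305],[526,378],[456,394]],.076))
print('lid w',onz(w,[[34,77],[226,138]],[.076,.076]))
print('rack side base corner',onz(si,[[462,420]],.01),'w',onz(w,[[218,362],[337,340]],[.01,.01]))
print('rack scene',onz(sc,[[362,290],[395,266]],[.01,.01]))
print('tumbler',onz(si,[323,345],0),'candle',onz(si,[470,300],0),'horse',onz(si,[312,220],0))
E
```

```text
grip [[0.456 0.202 0.075]] [[0.467 0.232 0.08 ]
 [0.447 0.152 0.08 ]]
lid corners scene [[0.567 0.082 0.076]
 [0.472 0.115 0.076]
 [0.512 0.253 0.076]
 [0.618 0.215 0.076]]
lid w [[0.469 0.112 0.076]
 [0.575 0.078 0.076]]
rack side base corner [[ 0.579 -0.281  0.01 ]] w [[ 0.53  -0.088  0.01 ]
 [ 0.624 -0.07   0.01 ]]
rack scene [[ 0.609 -0.074  0.01 ]
 [ 0.527 -0.088  0.01 ]]
tumbler [[0.427 0.017 0.   ]] candle [[0.759 0.002 0.   ]] horse [[0.559 0.427 0.   ]]
```

Request:
{"method": "move_arm", "body": {
  "moves": [
    [0.4,[0.02,-0.026,-0.008],[0,0,0]],
    [0.4,[0.02,-0.026,-0.008],[0,0,0]],
    [0.4,[0.02,-0.026,-0.008],[0,0,0]],
    [0.4,[0.02,-0.026,-0.008],[0,0,0]],
    [0.4,[0.02,-0.026,-0.008],[0,0,0]],
    [0.4,[0.02,-0.026,-0.008],[0,0,0]],
    [0.4,[0,0,0],[0,0,0.105]],
    [0.4,[0,0,0],[0,0,0.105]],
    [0.4,[0,0,0],[0,0,0.105]],
    [0.4,[0,0,0],[0,0,0]]
  ],
  "grip_force": 40
}}

```text
time: 0.98
eef_pos: [0.5186, 0.1203, 0.2792]
tcp_rot: [0.81, 0.587, -0.0, -0.0]
contact_force: [-0.4, -0.3, -0.8]
opening: 0.395
finger_force: 0.0
```

```bash
python3 - <<'E'
from h import *
import json
s=get_state(); print(s['eef_pos'],s['tcp_rot'],s['opening'])
json.dump({k:np.array(s[k]).tolist() for k in('eef_pos','tcp_rot')},open('w1.json','w'))
cv2.imwrite('pics/w1.png',cv2.resize(read_camera('wrist')[:,:,::-1],(800,600),interpolation=cv2.INTER_CUBIC))
im=read_camera('side')[:,:,::-1]; cv2.imwrite('pics/s1.png',cv2.resize(im[190:280,235:335],(800,720),interpolation=cv2.INTER_CUBIC)[:600])
im=read_camera('scene')[:,:,::-1]; cv2.imwrite('pics/sc1.png',cv2.resize(im[110:200,170:290],(800,600),interpolation=cv2.INTER_CUBIC))
E
```

```text
[0.51857099 0.12028836 0.27919975] [ 8.09633090e-01  5.86936327e-01 -6.71638668e-05 -5.44491017e-05] 0.3948395534587473
```

View pics/w1.png

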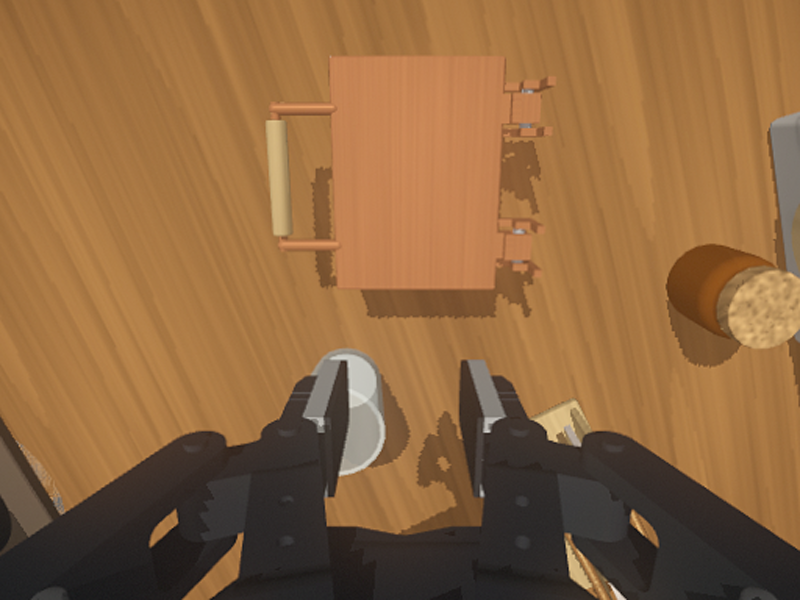

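View pics/s1.png

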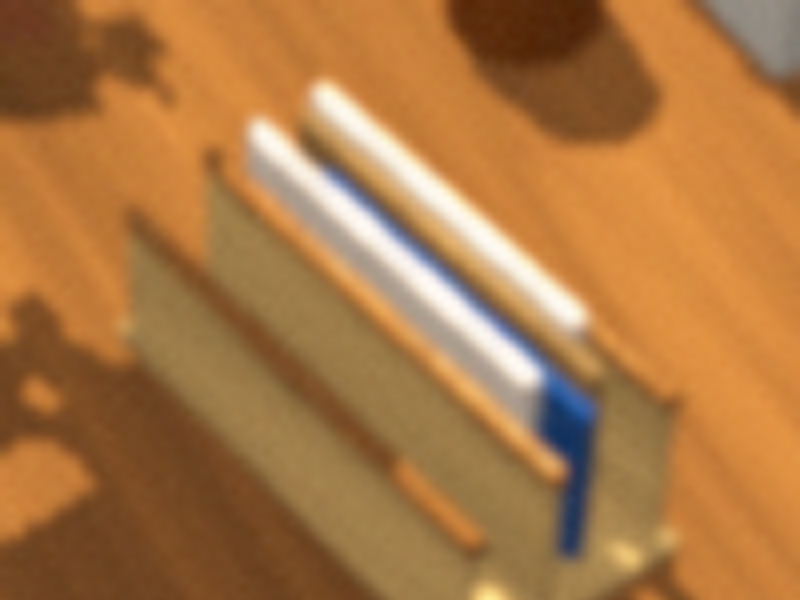

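w1: lid top corners are at (330,56), (504,56), (496,289) and (338,289); the grip runs from (277,121) to (283,235). s1: the front panel's top runs (130,213)→(480,545), the middle panel's top (212,157)→(562,475), and the slot between them is empty.

View pics/sc1.png

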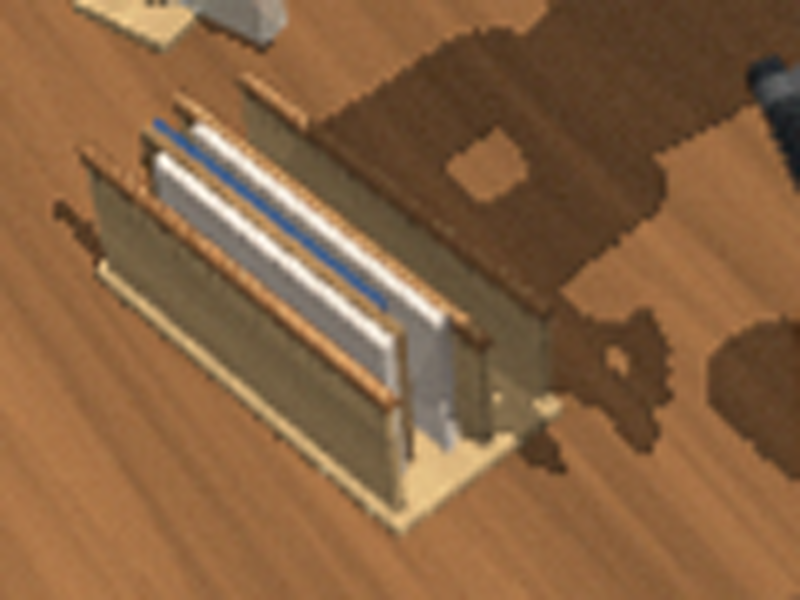

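```bash
python3 - <<'E'
from h import *
import json
np.set_printoptions(precision=4,suppress=True)
w=cam('wrist',json.load(open('w1.json'))); si=cam('side')
L=onz(w,[[330,56],[504,56],[496,289],[338,289]],.076); g=onz(w,[[277,121],[283,235]],.074)
print(L,g,g.mean(0)); 
for a,b in((0,1),(3,2),(1,2),(0,3)): d=L[b]-L[a]; print(np.linalg.norm(d),np.degrees(np.arctan2(d[1],d[0])))
d=g[1]-g[0]; print(np.linalg.norm(d),np.degrees(np.arctan2(d[1],d[0])))
c=lambda a:np.array(a)/8+[235,190]
F=onz(si,c([[130,213],[480,545]]),.072,1); M=onz(si,c([[212,157],[562,475]]),.082,1)
for E_ in(F,M): d=E_[0]-E_[1]; print(E_,np.linalg.norm(d),np.degrees(np.arctan2(d[1],d[0])),E_.mean(0))
E
```

```text
[[0.5151 0.2563 0.076 ]
 [0.6196 0.2221 0.076 ]
 [0.574  0.0763 0.076 ]
 [0.4674 0.1113 0.076 ]] [[0.4683 0.2307 0.074 ]
 [0.4441 0.1593 0.074 ]] [0.4562 0.195  0.074 ]
0.10989970959699762 -18.13118288393183
0.11221816837475036 -18.167811746424135
0.15272743475523945 -107.3384869040087
0.15264121599474406 -108.2083182185448
0.07533863237213612 -108.73995379198809
[[ 0.5309 -0.0935  0.072 ]
 [ 0.5687 -0.2901  0.072 ]] 0.20017639697847972 100.90344274210307 [ 0.5498 -0.1918  0.072 ]
[[ 0.5666 -0.0897  0.082 ]
 [ 0.6045 -0.2827  0.082 ]] 0.19663494414296961 101.11941041360214 [ 0.5855 -0.1862  0.082 ]
```

Request:
{"method": "move_arm", "body": {
  "moves": [
    [0.33,[0.013,-0.021,0.02],[0,0,0]],
    [0.33,[0.013,-0.021,0.02],[0,0,0]],
    [0.33,[0.013,-0.021,0.02],[0,0,0]],
    [0.33,[0.013,-0.02,0.02],[0,0,0]],
    [0.33,[0,0,0],[0,0,0]],
    [0.33,[0,0,0.02],[0,0,0]],
    [0.33,[0,0,0.02],[0,0,0]],
    [0.33,[0,0,0.01],[0,0,0]],
    [0.33,[0,0,0],[0,0,0]],
    [0.33,[0,0,0],[0,0,0]]
  ]
}}

```text
time: 1.97
eef_pos: [0.4566, 0.1948, 0.1494]
tcp_rot: [0.809, 0.587, -0.0, -0.0]
contact_force: [-0.0, 1.0, 0.4]
opening: 0.332
finger_force: 0.0
```

```bash
python3 - <<'E'
from h import *
s=get_state(); print(s['eef_pos'],s['tcp_rot'],s['opening'],s['contact_force'])
im=read_camera('scene')[:,:,::-1]; c=proj(cam('scene'),[[.456,.195,.075]])[0].astype(int); print(c)
a=cv2.resize(im[c[1]-60:c[1]+40,c[0]-60:c[0]+60],(480,400),interpolation=cv2.INTER_CUBIC)
im=read_camera('side')[:,:,::-1]; c=proj(cam('side'),[[.456,.195,.075]])[0].astype(int)
b=cv2.resize(im[c[1]-60:c[1]+40,c[0]-40:c[0]+40],(320,400),interpolation=cv2.INTER_CUBIC)
cv2.imwrite('pics/2.png',np.hstack([a,b]))
C=lambda a:np.array(a)*.15+[170,110]
sc=cam('scene')
print(onz(sc,C([[243,80],[550,310]]),.072,1).mean(0),onz(sc,C([[180,98],[487,345]]),.082,1).mean(0))
E
```

```text
[0.45655032 0.19480276 0.14943552] [ 8.09274296e-01  5.87430857e-01 -3.03969944e-04 -9.79235526e-05] 0.3324962856813178 [-0.03350248  1.02103331  0.3507659 ]
[338 214]
[ 0.54810779 -0.18395844  0.072     ] [ 0.58332404 -0.17768503  0.082     ]
```

View pics/2.png

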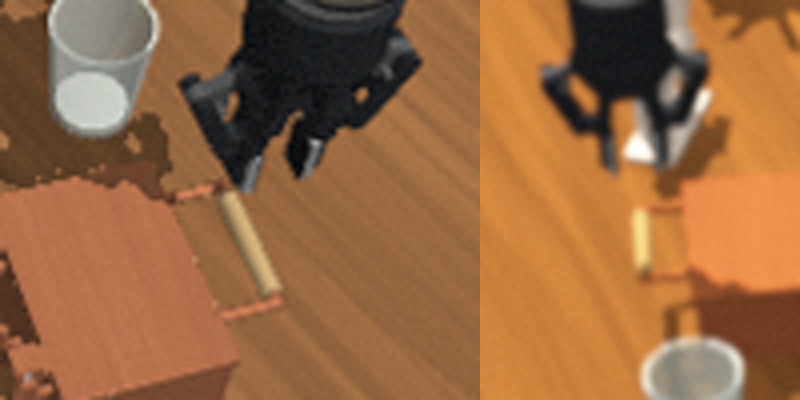

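The fingers straddle the grip (at about (245,240) in the left crop) and line up with it. I'll descend and close.

Request:
{"method": "move_arm", "body": {
  "moves": [
    [0.33,[0,0,0.019],[0,0,0]],
    [0.33,[0,0,0.019],[0,0,0]],
    [0.33,[0,0,0.019],[0,0,0]],
    [0.33,[0,0,0.019],[0,0,0]],
    [0.33,[0,0,0.019],[0,0,0]],
    [0.33,[0,0,0],[0,0,0]],
    [0.0,[0,0,0],[0,0,0]],
    [0.0,[0,0,0],[0,0,0]],
    [0.0,[0,0,0],[0,0,0]],
    [0.0,[0,0,0],[0,0,0]]
  ],
  "grip_force": 40
}}

```text
time: 2.9
eef_pos: [0.4561, 0.1954, 0.0553]
tcp_rot: [0.809, 0.587, 0.0, -0.0]
contact_force: [-3.7, 0.8, 1.0]
opening: 0.149
finger_force: 39.1
```

Request:
{"method": "move_arm", "body": {
  "moves": [
    [0,[0,0.0001,-0.0057],[0,0,0]],
    [0,[0,0.0005,-0.0086],[0,0,0]],
    [0,[0,0.0014,-0.0114],[0,0,0]],
    [0,[0,0.0022,-0.0112],[0,0,0]],
    [0,[0,0.003,-0.0111],[0,0,0]],
    [0,[0,0.0037,-0.0108],[0,0,0]],
    [0,[0,0.0045,-0.0105],[0,0,0]],
    [0,[0,0.0052,-0.0102],[0,0,0]],
    [0,[0,0.0059,-0.0098],[0,0,0]],
    [0,[0,0.0066,-0.0094],[0,0,0]]
  ]
}}

```text
time: 3.73
eef_pos: [0.4887, 0.1848, 0.1545]
tcp_rot: [0.809, 0.587, 0.001, 0.0]
contact_force: [-0.4, -0.1, -1.9]
opening: 0.144
finger_force: 39.1
```

Request:
{"method": "move_arm", "body": {
  "moves": [
    [0,[0,0.0072,-0.0089],[0,0,0]],
    [0,[0,0.0078,-0.0084],[0,0,0]],
    [0,[0,0.0084,-0.0078],[0,0,0]],
    [0,[0,0.0089,-0.0072],[0,0,0]],
    [0,[0,0.0094,-0.0066],[0,0,0]],
    [0,[0,0.0098,-0.0059],[0,0,0]],
    [0,[0,0.0102,-0.0052],[0,0,0]],
    [0,[0,0.0105,-0.0045],[0,0,0]],
    [0,[0,0.0108,-0.0037],[0,0,0]],
    [0,[0,0.0111,-0.003],[0,0,0]]
  ]
}}

```text
time: 4.57
eef_pos: [0.5781, 0.1554, 0.2143]
tcp_rot: [0.809, 0.587, -0.0, -0.0]
contact_force: [0.8, -0.4, -2.6]
opening: 0.145
finger_force: 39.0
```

Request:
{"method": "move_arm", "body": {
  "moves": [
    [0,[0,0.0112,-0.0022],[0,0,0]],
    [0,[0,0.0114,-0.0014],[0,0,0]],
    [0,[0,0.0086,-0.0005],[0,0,0]],
    [0,[0,0.0045,0],[0,0,0]],
    [0,[0,0,0],[0,0,0]],
    [0,[0,0,0],[0,0,0]],
    [0,[0,0,0],[0,0,0]],
    [0,[0,0,0],[0,0,0]],
    [0,[0,0,0],[0,0,0]],
    [0,[0,0,0],[0,0,0]]
  ]
}}

```text
time: 5.4
eef_pos: [0.6108, 0.1449, 0.2184]
tcp_rot: [0.809, 0.588, 0.0, -0.0]
contact_force: [-0.0, -1.0, -2.1]
opening: 0.147
finger_force: 39.1
```

Request:
{"method": "move_arm", "body": {
  "moves": [
    [0,[0,0,-0.002],[0,0,0]],
    [0,[0,0,-0.003],[0,0,0]],
    [0,[0,0,-0.005],[0,0,0]],
    [0,[0,0,-0.005],[0,0,0]],
    [0,[0,0,-0.005],[0,0,0]],
    [0,[0,0,-0.006],[0,0,0]],
    [0,[0,0,-0.008],[0,0,0]],
    [0,[0,0,-0.01],[0,0,0]],
    [0,[0,0,-0.012],[0,0,0]],
    [0,[0,0,-0.012],[0,0,0]]
  ]
}}

```text
time: 6.23
eef_pos: [0.6111, 0.1447, 0.2878]
tcp_rot: [0.809, 0.587, 0.0, 0.0]
contact_force: [0.4, 0.2, -2.5]
opening: 0.148
finger_force: 39.1
```

Request:
{"method": "move_arm", "body": {
  "moves": [
    [0,[0,0,-0.012],[0,0,0]],
    [0,[0,0,-0.01],[0,0,0]],
    [0,[0,0,-0.005],[0,0,0]],
    [0,[0,0,0],[0,0,0]],
    [0,[0,0,0],[0,0,0]],
    [0,[0,0,0],[0,0,0]],
    [0,[0,0,0],[0,0,0]],
    [0,[0,0,0],[0,0,0]],
    [0,[0,0,0],[0,0,0]],
    [0,[0,0,0],[0,0,0]]
  ]
}}

```text
time: 7.07
eef_pos: [0.611, 0.1447, 0.3128]
tcp_rot: [0.809, 0.587, -0.0, -0.0]
contact_force: [-0.4, -0.6, -2.0]
opening: 0.15
finger_force: 39.1
```

```bash
python3 - <<'E'
from h import *
s=get_state(); print(s['eef_pos'],s['tcp_rot'],s['opening'],s['contact_force'],s['wrist_torque'])
a=read_camera('scene')[:,:,::-1][100:290,180:380]; b=read_camera('side')[:,:,::-1][60:250,170:370]
cv2.imwrite('pics/3.png',cv2.resize(np.hstack([a,b]),(800,380)))
E
```

```text
[0.61096146 0.14470626 0.31284527] [ 8.09269605e-01  5.87437278e-01 -3.29447604e-04 -2.05041491e-04] 0.1500735449476 [-0.4474321  -0.56396759 -2.01425164] [-0.08019161  0.0061831  -0.00245036]
```

View pics/3.png

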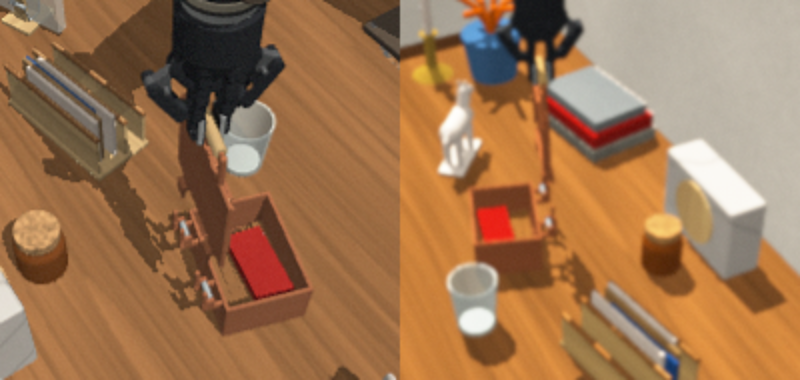

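The lid hangs plumb from the grip, well clear of the pins (hooks near (185,230) in the left half). Next I'll turn it to the rack's heading and carry it over.

Request:
{"method": "move_arm", "body": {
  "moves": [
    [0,[0,0,0],[0,0,-0.03]],
    [0,[0,0,0],[0,0,-0.05]],
    [0,[0,0,0],[0,0,-0.06]],
    [0,[0,0,0],[0,0,-0.06]],
    [0,[0,0,0],[0,0,-0.06]],
    [0,[0,0,0],[0,0,-0.06]],
    [0,[0,0,0],[0,0,-0.06]],
    [0,[0,0,0],[0,0,-0.06]],
    [0,[0,0,0],[0,0,-0.045]],
    [0,[0,0,0],[0,0,-0.023]]
  ]
}}

```text
time: 8.0
eef_pos: [0.611, 0.1447, 0.3133]
tcp_rot: [0.635, 0.772, -0.0, -0.0]
contact_force: [-0.7, 0.3, -2.8]
opening: 0.148
finger_force: 39.1
```

Request:
{"method": "move_arm", "body": {
  "moves": [
    [0,[-0.005,-0.0017,0],[0,0,0]],
    [0,[-0.011,-0.0037,0],[0,0,0]],
    [0,[-0.017,-0.0057,0],[0,0,0]],
    [0,[-0.02,-0.0067,0],[0,0,0]],
    [0,[-0.02,-0.0067,0],[0,0,0]],
    [0,[-0.02,-0.0067,0],[0,0,0]],
    [0,[-0.02,-0.0067,0],[0,0,0]],
    [0,[-0.02,-0.0067,0],[0,0,0]],
    [0,[-0.02,-0.0067,0],[0,0,0]],
    [0,[-0.02,-0.0067,0],[0,0,0]]
  ]
}}

```text
time: 8.83
eef_pos: [0.5867, -0.0382, 0.3135]
tcp_rot: [0.636, 0.772, -0.0, 0.0]
contact_force: [0.0, 0.8, -3.6]
opening: 0.146
finger_force: 39.1
```

Request:
{"method": "move_arm", "body": {
  "moves": [
    [0,[-0.02,-0.0067,0],[0,0,0]],
    [0,[-0.02,-0.0067,0],[0,0,0]],
    [0,[-0.02,-0.0067,0],[0,0,0]],
    [0,[-0.02,-0.0067,0],[0,0,0]],
    [0,[-0.02,-0.0067,0],[0,0,0]],
    [0,[-0.017,-0.0057,0],[0,0,0]],
    [0,[-0.012,-0.004,0],[0,0,0]],
    [0,[-0.008,-0.0027,0],[0,0,0]],
    [0,[-0.0054,-0.0023,0],[0,0,0]],
    [0,[0,0,0],[0,0,0]]
  ]
}}

```text
time: 9.67
eef_pos: [0.567, -0.1862, 0.3133]
tcp_rot: [0.636, 0.772, -0.0, 0.0]
contact_force: [0.6, 0.3, -3.4]
opening: 0.147
finger_force: 39.1
```

```bash
python3 - <<'E'
from h import *
s=get_state(); print(s['eef_pos'],s['tcp_rot'],s['opening'],s['contact_force'],s['wrist_torque'])
a=read_camera('scene')[:,:,::-1][60:200,150:300]; b=read_camera('side')[:,:,::-1][130:270,220:370]
cv2.imwrite('pics/4.png',cv2.resize(np.hstack([a,b]),(800,373),interpolation=cv2.INTER_CUBIC))
E
```

```text
[ 0.56702388 -0.18618896  0.31327378] [ 6.36199549e-01  7.71524530e-01 -1.79939762e-04  2.46164263e-05] 0.14712764294498148 [ 0.5797256   0.27895906 -3.35400541] [ 0.05037534  0.00934529 -0.02112023]
```

View pics/4.png

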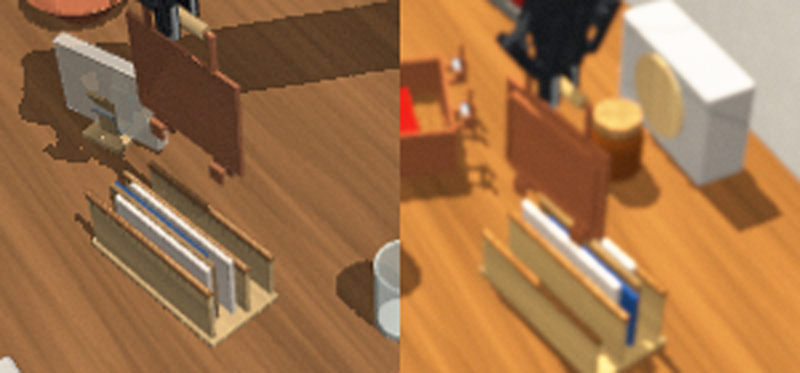

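```bash
python3 - <<'E'
from h import *
h=np.array([.567,-.1862,.168]); y=np.array([np.cos(np.radians(101)),np.sin(np.radians(101)),0])
P=[h+.045*y,h-.045*y,h+[0,0,.164]]
print((proj(cam('scene'),P)-[150,60])*2.667); print((proj(cam('side'),P)-[220,130])*2.667+[400,0])
q=2*np.arctan2(.77152,.6362); print(np.degrees(q))
E
```

```text
[[217.9315401  172.47156901]
 [158.77229167 128.55463661]
 [174.81356612  12.42255304]]
[[525.88117874 187.03721966]
 [581.29627812 236.03850481]
 [556.58522226  84.85687763]]
100.98160897599948
```

Request:
{"method": "move_arm", "body": {
  "moves": [
    [0,[0,0,0.005],[0,0,0]],
    [0,[0,0,0.01],[0,0,0]],
    [0,[0,0,0.012],[0,0,0]],
    [0,[0,0,0.012],[0,0,0]],
    [0,[0,0,0.012],[0,0,0]],
    [0,[0,0,0.01],[0,0,0]],
    [0,[0,0,0.006],[0,0,0]],
    [0,[0,0,0.006],[0,0,0]],
    [0,[0,0,0.006],[0,0,0]],
    [0,[0,0,0.006],[0,0,0]]
  ]
}}

```text
time: 10.6
eef_pos: [0.5676, -0.1854, 0.2282]
tcp_rot: [0.636, 0.772, 0.0, 0.0]
contact_force: [-0.2, -0.7, -2.5]
opening: 0.147
finger_force: 39.1
```

Request:
{"method": "move_arm", "body": {
  "moves": [
    [0,[0,0,0.006],[0,0,0]],
    [0,[0,0,0.006],[0,0,0]],
    [0,[0,0,0.006],[0,0,0]],
    [0,[0,0,0.006],[0,0,0]],
    [0,[0,0,0.006],[0,0,0]],
    [0,[0,0,0.006],[0,0,0]],
    [0,[0,0,0.006],[0,0,0]],
    [0,[0,0,0.006],[0,0,0]],
    [0,[0,0,0.004],[0,0,0]],
    [0,[0,0,0.003],[0,0,0]]
  ]
}}

```text
time: 11.43
eef_pos: [0.5671, -0.1851, 0.1725]
tcp_rot: [0.636, 0.772, -0.0, -0.0]
contact_force: [-0.4, 0.1, -2.3]
opening: 0.15
finger_force: 39.1
```

Request:
{"method": "move_arm", "body": {
  "moves": [
    [0,[0,0,0.002],[0,0,0]],
    [0,[0,0,0.002],[0,0,0]],
    [0,[0,0,0.002],[0,0,0]],
    [0,[0,0,0.001],[0,0,0]],
    [0,[0,0,0.001],[0,0,0]],
    [0,[0,0,0.001],[0,0,0]],
    [0,[0,0,0.001],[0,0,0]],
    [0,[0,0,0],[0,0,0]],
    [0,[0,0,0],[0,0,0]],
    [0,[0,0,0],[0,0,0]]
  ]
}}

```text
time: 12.27
eef_pos: [0.5674, -0.1852, 0.1634]
tcp_rot: [0.636, 0.772, 0.0, 0.0]
contact_force: [0.4, 0.8, -2.8]
opening: 0.144
finger_force: 39.1
```

Request:
{"method": "move_arm", "body": {
  "moves": [
    [0,[0,0,0.0005],[0,0,0]],
    [0,[0,0,0.0005],[0,0,0]],
    [0,[0,0,0.0005],[0,0,0]],
    [0,[0,0,0],[0,0,0]],
    [0,[0,0,0],[0,0,0]],
    [0,[0,0,0],[0,0,0]],
    [0,[0,0,0],[0,0,0]],
    [0,[0,0,0],[0,0,0]],
    [0,[0,0,0],[0,0,0]],
    [0,[0,0,0],[0,0,0]]
  ]
}}

```text
time: 13.1
eef_pos: [0.5676, -0.1853, 0.1624]
tcp_rot: [0.636, 0.772, 0.0, 0.0]
contact_force: [-0.2, 1.9, 1.7]
opening: 0.147
finger_force: 39.6
```

Request:
{"method": "move_arm", "body": {
  "moves": [
    [0.18,[0,0,0],[0,0,0]],
    [0.22,[0,0,0],[0,0,0]],
    [0.26,[0,0,0],[0,0,0]],
    [0.32,[0,0,0],[0,0,0]],
    [0.4,[0,0,0],[0,0,0]],
    [0.5,[0,0,0],[0,0,0]],
    [0.6,[0,0,0],[0,0,0]],
    [0.7,[0,0,0],[0,0,0]],
    [0.8,[0,0,0],[0,0,0]],
    [0.9,[0,0,0],[0,0,0]]
  ]
}}

```text
time: 13.93
eef_pos: [0.5673, -0.1852, 0.1619]
tcp_rot: [0.636, 0.772, -0.0, 0.0]
contact_force: [-0.0, -1.6, -0.9]
opening: 0.897
finger_force: 0.0
```

Request:
{"method": "move_arm", "body": {
  "moves": [
    [1,[0,0,0],[0,0,0]],
    [1,[0,0,0],[0,0,0]],
    [1,[0,0,-0.005],[0,0,0]],
    [1,[0,0,-0.01],[0,0,0]],
    [1,[0,0,-0.015],[0,0,0]],
    [1,[0,0,-0.02],[0,0,0]],
    [1,[0,0,-0.02],[0,0,0]],
    [1,[0,0,-0.02],[0,0,0]],
    [1,[0,0,-0.01],[0,0,0]],
    [1,[0,0,0],[0,0,0]]
  ]
}}

```text
time: 14.77
eef_pos: [0.5689, -0.1859, 0.2663]
tcp_rot: [0.636, 0.772, 0.001, 0.004]
contact_force: [-0.1, 1.1, 0.9]
opening: 0.997
finger_force: 0.0
```

```bash
python3 - <<'E'
from h import *
s=get_state(); print(s['eef_pos'],s['opening'],s['contact_force'])
a=read_camera('scene')[:,:,::-1][60:200,150:300]; b=read_camera('side')[:,:,::-1][130:270,220:370]
cv2.imwrite('pics/5.png',cv2.resize(np.hstack([a,b]),(800,373),interpolation=cv2.INTER_CUBIC))
E
```

```text
[ 0.56887593 -0.18594636  0.26631489] 0.9970967860208023 [-0.12255784  1.1417893   0.89160191]
```

View pics/5.png

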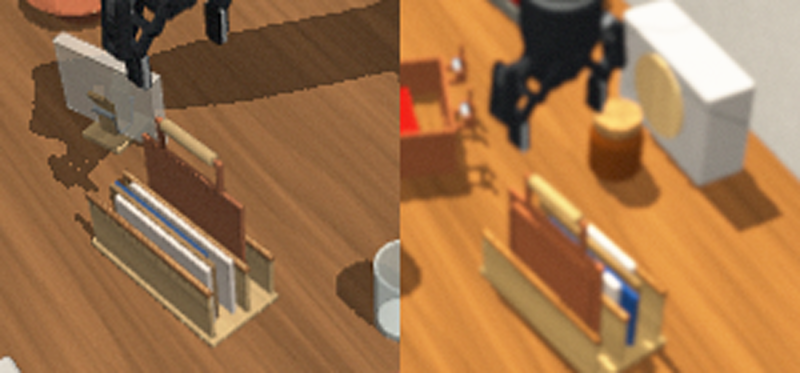

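The lid stands upright in the front slot, about midway along it and fully down, with the handle uppermost (side half: grip at (555,198)). The gripper is clear, so I'm handing in.

```bash
python3 -c "
from plant import *
print(sign_off())"
```

```text
the job is handed in; nothing more can be done
None
```

The lid is off the tin and standing in the rack's front slot, hinge edge down and handle uppermost, with the gripper clear; the job is handed in, and no verdict came back.

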